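Push the terminal carrier past the spring catch into its dock

TASK

Press the long spring bar of the bench fixture well down with your fingertip and, keeping it down, push the terminal carrier by its lug along the channel, past the catch pin and home against the dock block. Then let the bar spring up so that the pin locks the carrier in. Only press and push: do not lift the carrier out of its channel, never let the bar up while the carrier is over the pin, and leave the relay, the spool and the nut where they are.

Things in the scene. Friction and masses are not known exactly. Their poses are not given: they have to be found in the camera images.
- fixture: Grey fixture fixed to the bench, 280 mm long. Origin on the bench top under the channel's centre line; x runs along the channel to the dock, y to the bar's side, z up (mm in this frame below). Channel floor z 22, x -135 to 107, between low rails (y -35 to -25 and 25 to 35, top z 30). Black dock block x 107 to 145, y -36 to 36, up to z 56; its face at x 107 stops the carrier.
- bar (a joint): Depth of the grooved steel spring bar (m): 0 = up, 0.016 = fully down. It lies beside the channel, parallel to it: fixture x -132 to 60, y 43 to 71, top at z 48 when up, z 32 fully down. It moves straight down wherever pressed, takes 2 N to start, 6 N fully down, and springs back. Keep it 10 mm or more down (12 to 16 is safe) all the while the carrier is over the catch pin.
- bar_top (a point): Middle of the bar's top face (fixture x -36, y 57); moves down with the bar.
- catch_pin (a point): Centre of the top of the catch pin, 8 mm thick, which rises through the channel floor at fixture x 30, y 0 and is rigidly linked to the bar: it goes down with it. With the bar up it stands 9 mm above the floor and blocks the carrier.
- carrier: Loose steel carrier, about 0.5 kg, in the channel, with a cream four-way terminal strip on it. Origin: centre of its underside (fixture z 22), axes as the fixture's. Base x -35 to 35, 47 wide, 8 high; strip top 31, front plate top 34 above the underside; slides easily. Starts with its front 8 to 38 short of the pin. Home against the dock its origin is at fixture x 72, its rear end 3 past the pin.
- lug (a point): Centre of the lug's rear (pushed) face above the bar. The lug is a 9 mm plate across the carrier's rear end, reaching sideways over the whole bar: carrier y -17 to 71, 28 to 48 above the carrier's underside, so its lower edge is 2 mm above the raised bar. Rear face at carrier x -35. A fingertip standing on the bar behind the lug pushes it with its flank while holding the bar down.
- relay: Bystander: cream box-shaped relay on a black socket, 55 x 45 x 60, beside the fixture on the side away from the bar. Origin under its centre.
- spool: Bystander: copper-coloured wire spool, 64 across, 45 high, beside the fixture on the side away from the bar. Origin under its centre.
- nut: Bystander: big hexagon nut, 51 x 44 x 21, behind the fixture's entry end. Origin under its centre.

How it is judged:
By the outcome, as a careful person would: the job done as asked, in the order asked, and still so for the second after the job is handed in, with the robot touching nothing.
It also fails if it takes over 35 s, if anything falls off the work surface, if the arm or the gripper's body presses on something with over 40 N, if the wrist force passes 120 N, or if a joint passes its speed limit or range.

ROBOT

A 7-joint arm with a two-finger parallel gripper is mounted at the origin on a cart in front of the work surface, level with it; the furniture and walls round the work are solid. World frame = base frame: x ahead of the robot, y to its left, z up, the work surface at z = 0. Lengths are in m, angles in rad, forces in N, time in s.
With the tool pointing down it reaches from about 0.4 to 0.85 m from the base axis. Payload 4.5 kg.
Tool frame: the origin (TCP) lies midway between the tips of the shut fingers; the grasp point (between the pads) lies behind it (r.grip_point_offset is the z of the grasp point in the tool frame, in m); z points along the fingers, y is the line along which they close (so a half turn about z gives the same grasp; the last joint's range is limited). The gripper opens to 88 mm and grips with 3 to 60 N. Pads are 18 mm wide; open, the fingers measure 123 mm over their backs; the gripper's body (75 mm by 187 mm) begins 45 mm behind the grasp point.
Start: joints at [-1.206, 0.689, -0.195, 1.565, 0.157, 0.902, -0.215], TCP at [0.203, 0.591, 0.239] pointing down, gripper open.
Joint ranges: [-3.01, 3.01], [-0.46, 2.08], [-1.47, 1.51], [0.13, 2.56], [-1, 4.14], [0.04, 2.09], [-2.66, 2.66]. Speed limits (rad/s): [2.57, 2.57, 3.14, 3.14, 3.14, 3.14, 3.14].

INTERFACE

Orientations are given as a unit quaternion [x, y, z, w].
In Python, from plant import r, optics, workorder gives the robot as it stands.
- The arm moves only by the shell command python3 -m creep 'ROWS' [FORCE]. ROWS is JSON, a list of rows, each an object of numbers: "grip": the gripper command: -1 is shut, 1 is fully open, values between are in proportion; "tx", "ty", "tz": the shift along the tool's x, y, z in cm; "spin": the turn about the tool's z in degrees. In form: [{"grip": .., "tx": .., "ty": .., "tz": .., "spin": ..}, ...]. A call has 1 to 8 rows; each row shifts and turns the commanded pose from where the row before left it, along the tool's axes as they then stand; what a row does not reach is not made up. A row lasts 1/12 s, in which the tool goes at most 41.7 mm and 7.16 degrees, less where a joint would pass 70% of its speed; a pose out of reach is approached as far as the arm can. A call with a gripper value outside its range is refused whole. The fingers move at their own pace and stop on an object; FORCE is the grip in N (left out, the last holds). Time passes only in rows, so rows that do not move let the fingers close. It gives the time, the measured TCP pose, the force, the opening and the grip force at its end, in the units of the state.
- r.get_state(): the state, without advancing time (a new reading comes with each control period).
- optics.snapshot(name): name is "scene" or "top"; returns (picture, depth): 420x560x3 uint8, red, green, blue; 420x560 float32, m along the optical axis (not along the pixel's ray), 0 where there is no reading.
- optics.get_calibration(name): a dict with "fx", "fy", "cx", "cy" (pixels), "extrinsics" (4x4, takes a point from world to camera coordinates). Camera axes: x right, y down, z forward; pixel columns grow to the right and rows downward; lengths in m; the calibration is good to about 2 mm. A picture is of the moment at which its call begins. get_calibration takes no time and is no camera call.
- workorder.finish_job(): hands the job in; it is judged then, once.
The state is a dict: "clock": time; "q": joint angles; "qd": joint speeds; "joint_torque": joint torques, N m; "tool_pos": TCP position; "eef_rot": TCP orientation; "contact_force": force on the tool from outside, world axes, zero at the start; "moment": the same for the moment, N m; "opening": opening from 0.0 (shut) to 1.0 (fully open); "finger_force": force on a finger pad.
Only numpy, scipy, OpenCV 4.12 (cv2) and the standard library are available. Lean on these libraries where they do the work, as an engineer would, in place of code of your own. Each camera call takes 0.05 s, during which the arm holds its last target. There are 200 camera calls.

## Working session

There is one attempt and no reset: what is moved stays moved. The work goes in short steps, Python scripts to look and compute and a shell command to move; the robot and the scene stay as the last step left them, time stands still between calls to the robot, and variables do not carry over. Pictures are saved under pics/ and viewed, at most 10 in all, crops included, and the job is handed in when it is done.

```bash
mkdir -p pics; ls; python3 - <<'E'
from plant import r, optics
import cv2, numpy as np
print(r.get_state(), r.grip_point_offset)
for n in("scene","top"):
    p,d=optics.snapshot(n); cv2.imwrite(f"pics/{n}0.png",p[:,:,::-1]); np.savez(f"/tmp/{n}.npz",p=p,d=d)
    print(n,optics.get_calibration(n))
E
```

```text
pics
{'clock': 0.0, 'q': array([-1.20621675,  0.68998477, -0.19453592,  1.56634162,  0.15733477,
        0.9024847 , -0.2150929 ]), 'qd': array([ 4.45702115e-05, -2.18834528e-03,  4.48515674e-04,  1.37202887e-03,
       -8.02702227e-05,  1.11483751e-03,  4.22480289e-04]), 'joint_torque': array([-6.51275514e-04, -5.27575314e+01, -1.26724765e+00, -1.53432798e+01,
       -5.27241791e-02,  6.53864976e-03,  1.68289434e-04]), 'tool_pos': array([0.20282711, 0.59051027, 0.23791074]), 'eef_rot': array([ 1.64572777e-01,  9.86364523e-01, -9.07342671e-04, -7.87856181e-05]), 'contact_force': array([0.24416419, 0.47043158, 0.52859253]), 'moment': array([-0.0280072 , -0.03587644,  0.05607592]), 'finger_force': 0.0, 'opening': 1.0002977603399623} -0.0187
scene {'fx': 531.4917756520482, 'fy': 531.4917756520482, 'cx': 277.25813377370656, 'cy': 198.50535911886342, 'extrinsics': array([[-0.87408686, -0.48575973,  0.00310424,  0.60047833],
       [-0.37242181,  0.66601379, -0.64631852,  0.12111755],
       [ 0.31188804, -0.56609462, -0.76306142,  0.89579356],
       [ 0.        ,  0.        ,  0.        ,  1.        ]])}
top {'fx': 469.5099238359435, 'fy': 469.5099238359435, 'cx': 274.9120151854287, 'cy': 213.30589033890146, 'extrinsics': array([[-0.0153748 , -0.99971127, -0.01846591,  0.23810957],
       [-0.99271623,  0.01746905, -0.11920284,  0.56812927],
       [ 0.11949101,  0.01649869, -0.99269819,  0.86387616],
       [ 0.        ,  0.        ,  0.        ,  1.        ]])}
```

View pics/top0.png

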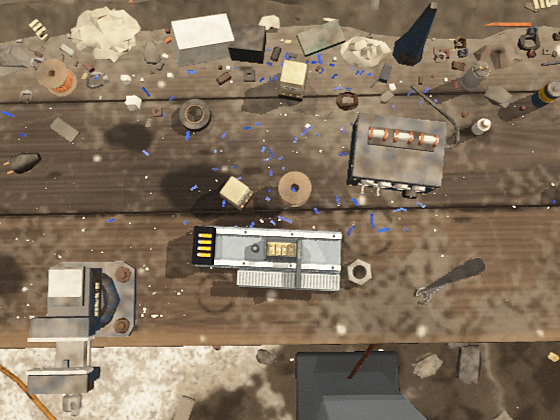

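View pics/scene0.png

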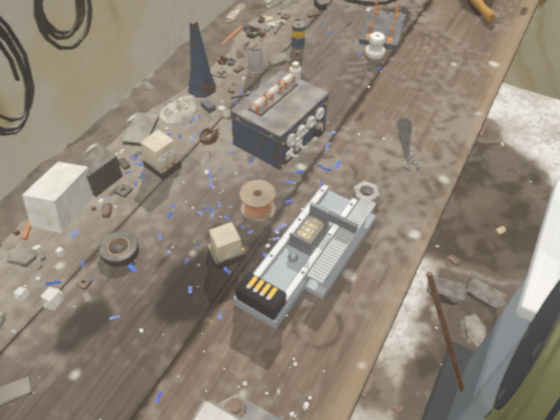

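The top view shows the fixture at px (193–342, 226–290), with the dock on the left (world +y), the bar on the lower side (towards the robot), and the lug at about (299, 262). The nut is at (359, 271), close behind the entry end. The spool and relay are on the far side. The arm is clear of the view.

```bash
cat > h.py <<'E'
import numpy as np, cv2
from plant import r, optics
def cloud(n,d):
    c=optics.get_calibration(n); v,u=np.mgrid[:420,:560]
    P=np.stack([(u-c["cx"])/c["fx"]*d,(v-c["cy"])/c["fy"]*d,d],-1)
    E=c["extrinsics"]; return (P-E[:3,3])@E[:3,:3]
def ray(n,u,v,z):
    c=optics.get_calibration(n);E=c["extrinsics"];R=E[:3,:3]
    o=-R.T@E[:3,3]; k=R.T@np.array([(u-c["cx"])/c["fx"],(v-c["cy"])/c["fy"],1]); return o+k*(z-o[2])/k[2]
def proj(n,p):
    c=optics.get_calibration(n);E=c["extrinsics"];q=E[:3,:3]@p+E[:3,3]; return q[0]/q[2]*c["fx"]+c["cx"],q[1]/q[2]*c["fy"]+c["cy"]
E
python3 - <<'E'
from h import *
f=np.load('/tmp/top.npz');p,d=f['p'],f['d']
W=cloud("top",d)
print("bench z",np.median(W[300:330,150:190,2]))
for u,v in((203,245),(260,281),(320,281),(299,270),(299,240),(320,235),(282,250)): print(u,v,W[v,u].round(4))
c=p[210:310,180:380,::-1]; cv2.imwrite('pics/crop.png',cv2.resize(c,(800,400),interpolation=cv2.INTER_CUBIC))
sub=np.zeros((420,560),bool);sub[215:300,185:345]=1
for nm,lo,hi in(("all",.015,.09),("dock",.05,.062),("bar",.043,.053),("lug",.064,.078)):
    m=sub&(W[...,2]>lo)&(W[...,2]<hi)&(d>0)
    n,l,s,ce=cv2.connectedComponentsWithStats(m.astype(np.uint8))
    for i in range(1,n):
        if s[i,4]>40:
            X=W[l==i]; R=cv2.minAreaRect((X[:,:2]*1000).astype(np.float32)); print(nm,s[i],np.round(R[0],1),np.round(R[1],1),round(R[2],2),np.median(X[:,2]).round(4))
E
```

```text
bench z -0.0014687461486571304
203 245 [0.5125 0.3638 0.0539]
260 281 [0.4441 0.2584 0.0445]
320 281 [0.4425 0.1468 0.0478]
299 270 [0.4634 0.1859 0.0676]
299 240 [0.5182 0.1847 0.0658]
320 235 [0.5294 0.143  0.0292]
282 250 [0.501  0.2163 0.05  ]
all [ 191  226  150   65 7651] [488.3 246.1] [280.7 114. ] 86.4 0.0289
dock [192 226  22  39 773] [512.7 365.6] [38.5 72. ] 86.32 0.0549
dock [263 238   3  21  50] [505.1 249.7] [ 3.8 37.3] 89.12 0.0548
bar [269 243   5  12  57] [504.2 236.9] [ 7.7 20.7] 89.03 0.0495
bar [275 243   6  12  53] [504.1 224.3] [ 8.4 21.1] 82.63 0.0503
bar [282 243   5  12  51] [503.8 212.5] [ 7.5 20.7] 88.99 0.0499
bar [288 244   5  12  51] [501.8 201.3] [ 7.5 20.7] 88.78 0.0504
bar [236 270  59  18 870] [448.2 248.8] [109.1  28. ] 86.42 0.0466
bar [300 273  40  17 589] [442.  148.1] [72.6 28. ] 86.41 0.0469
lug [295 240   7  49 240] [474.7 187.9] [ 8.9 87.4] 86.23 0.0686
```

View pics/crop.png

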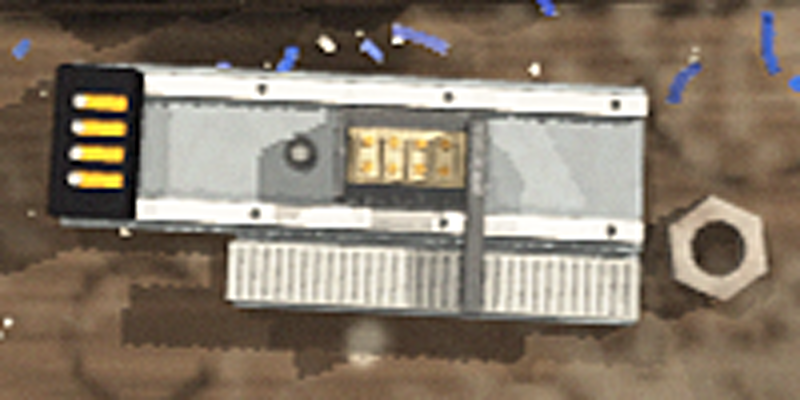

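The crop confirms it: dock at left, pin at crop (300, 150) just ahead of the carrier, lug at crop x ≈ 477 across the bar. The fixture origin is about (504.8, 239.9) mm with its x axis at 86.45°. The lug's rear face is at fixture x ≈ -59. Before moving I'll check obstacle heights along the path and work out the move in tool axes.

```bash
cat >> h.py <<'E'
a=np.radians(86.45); ex=np.array([np.cos(a),np.sin(a)]); ey=np.array([-ex[1],ex[0]]); O=np.array([.5048,.2399])
def rel():
    s=r.get_state(); from scipy.spatial.transform import Rotation as Ro
    R=Ro.from_quat(s["eef_rot"]).as_matrix(); D=s["tool_pos"][:2]-O
    print("t%.2f fix x %.1f y %.1f z %.1f"%(s["clock"],1e3*D@ex,1e3*D@ey,1e3*s["tool_pos"][2]),"spin err",round(np.degrees(a-np.arctan2(R[1,1],R[0,1])),2),"F",s["contact_force"].round(1),"tilt",R[2].round(3))
    return s,R
E
python3 - <<'E'
from h import *
s,R=rel()
g=O-.083*ex+.057*ey
print(g,(R.T@(np.append(g,.238)-s["tool_pos"])*100).round(2))
for n in("top","scene"):
    f=np.load(f'/tmp/{n}.npz');d=f['d'];W=cloud(n,d)
    m=(d>0)&(W[...,0]>.1)&(W[...,0]<.6)&(W[...,1]<.75)&(W[...,1]>.05)
    for y in np.arange(.05,.75,.1):
        k=m&(abs(W[...,1]-y-.05)<.05); 
        if k.any(): print(n,round(y,2),W[k][:,2].max().round(3),W[k][W[k][:,2].argmax()].round(2))
E
```

```text
t0.10 fix x 331.3 y 323.1 z 238.0 spin err 15.39 F [-0.1  0.3 -0.8] tilt [-0.    -0.002 -1.   ]
[0.44277005 0.16058868] [-36.65 -32.88   0.06]
top 0.05 0.051 [0.44 0.14 0.05]
top 0.15 0.072 [0.48 0.19 0.07]
top 0.25 0.063 [0.6  0.31 0.06]
top 0.35 0.061 [0.52 0.37 0.06]
top 0.45 0.146 [0.39 0.55 0.15]
top 0.55 0.147 [0.29 0.57 0.15]
top 0.65 0.017 [0.46 0.67 0.02]
scene 0.05 0.05 [0.44 0.13 0.05]
scene 0.15 0.072 [0.5  0.19 0.07]
scene 0.25 0.062 [0.59 0.3  0.06]
scene 0.35 0.06 [0.49 0.38 0.06]
scene 0.45 0.34 [0.21 0.51 0.34]
scene 0.55 0.6 [0.25 0.61 0.6 ]
```

```bash
python3 -m creep '[{"grip":-1,"tx":0,"ty":0,"tz":0,"spin":-5.1},{"grip":-1,"tx":0,"ty":0,"tz":0,"spin":-5.1},{"grip":-1,"tx":0,"ty":0,"tz":0,"spin":-5.2},{"grip":-1,"tx":-2.1,"ty":-3.3,"tz":0,"spin":0},{"grip":-1,"tx":-2.1,"ty":-3.3,"tz":0,"spin":0},{"grip":-1,"tx":-2.1,"ty":-3.3,"tz":0,"spin":0},{"grip":-1,"tx":-2.1,"ty":-3.3,"tz":0,"spin":0},{"grip":-1,"tx":-2.1,"ty":-3.3,"tz":0,"spin":0}]' 20; python3 -c "from h import *;rel()"
```

```text
clock: 0.77
tool_pos: [0.298, 0.418, 0.2384]
eef_rot: [0.031, 1.0, -0.0, -0.0]
contact_force: [0.2, -0.8, -1.0]
opening: 0.42
finger_force: 0.0
t0.77 fix x 164.9 y 217.4 z 238.4 spin err -0.02 F [ 0.2 -0.8 -1. ] tilt [ 0.    -0.001 -1.   ]
```

```bash
python3 -m creep '[{"grip":-1,"tx":-2.2,"ty":-3.5,"tz":0,"spin":0},{"grip":-1,"tx":-2.2,"ty":-3.5,"tz":0,"spin":0},{"grip":-1,"tx":-2.2,"ty":-3.5,"tz":0,"spin":0},{"grip":-1,"tx":-2.2,"ty":-3.5,"tz":0,"spin":0},{"grip":-1,"tx":-2.2,"ty":-3.5,"tz":0,"spin":0},{"grip":-1,"tx":-2.2,"ty":-3.5,"tz":0,"spin":0},{"grip":-1,"tx":-2.2,"ty":-3.5,"tz":0,"spin":0},{"grip":-1,"tx":-0.6,"ty":-0.3,"tz":1.0,"spin":0}]'; python3 -c "from h import *;rel()"
```

```text
clock: 1.43
tool_pos: [0.4455, 0.1538, 0.2291]
eef_rot: [0.037, 0.999, -0.002, 0.001]
contact_force: [0.5, 0.4, -0.3]
opening: 0.005
finger_force: 0.0
t1.43 fix x -89.6 y 53.9 z 229.1 spin err 0.75 F [ 0.5  0.4 -0.3] tilt [-0.003 -0.005 -1.   ]
```

```bash
python3 -m creep '[{"grip":-1,"tx":0.3,"ty":0.3,"tz":3.0,"spin":-0.7},{"grip":-1,"tx":0,"ty":0,"tz":3.5,"spin":0},{"grip":-1,"tx":0,"ty":0,"tz":3.5,"spin":0},{"grip":-1,"tx":0,"ty":0,"tz":3.5,"spin":0},{"grip":-1,"tx":0,"ty":0,"tz":0,"spin":0},{"grip":-1,"tx":0,"ty":0,"tz":0,"spin":0}]'; python3 - <<'E'
from h import *
rel()
p,d=optics.snapshot("scene"); c=p[150:350,200:440,::-1]; cv2.imwrite('pics/s1.png',cv2.resize(c,(720,600),interpolation=cv2.INTER_CUBIC))
E
```

```text
clock: 1.93
tool_pos: [0.4378, 0.1654, 0.0926]
eef_rot: [0.024, 1.0, -0.001, -0.002]
contact_force: [0.4, 0.6, 0.6]
opening: 0.008
finger_force: 0.0
t1.93 fix x -78.5 y 62.3 z 92.6 spin err -0.75 F [0.4 0.6 0.6] tilt [ 0.004 -0.003 -1.   ]
```

View pics/s1.png

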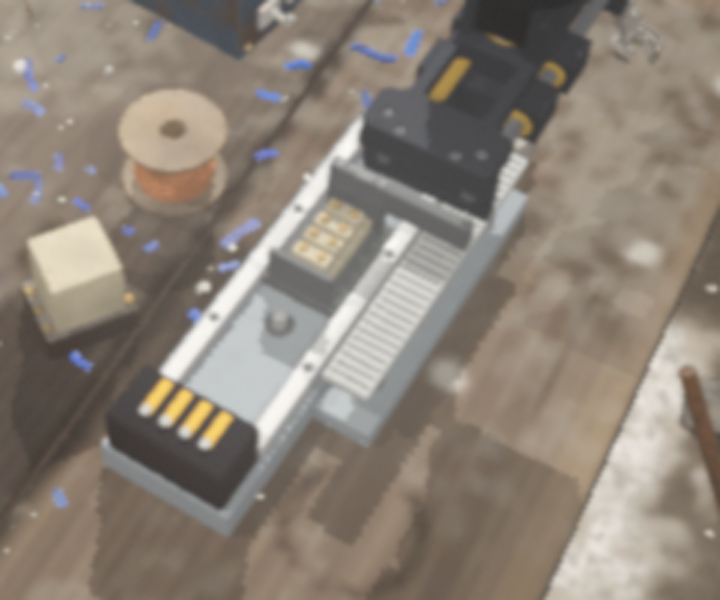

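The scene view shows the gripper body at crop (440, 130) behind the lug. The carrier, pin and bar are undisturbed. I'll let it settle, then correct.

```bash
python3 -m creep '[{"grip":-1,"tx":0,"ty":0,"tz":0,"spin":0},{"grip":-1,"tx":0,"ty":0,"tz":0,"spin":0},{"grip":-1,"tx":0,"ty":0,"tz":0,"spin":0}]'; python3 -c "from h import *;rel()"
```

```text
clock: 2.23
tool_pos: [0.4402, 0.1661, 0.0956]
eef_rot: [0.025, 1.0, 0.001, 0.002]
contact_force: [-0.8, 0.4, 1.1]
opening: 0.007
finger_force: 0.0
t2.23 fix x -77.7 y 59.9 z 95.6 spin err -0.67 F [-0.8  0.4  1.1] tilt [-0.003  0.002 -1.   ]
```

```bash
python3 -m creep '[{"grip":-1,"tx":-0.3,"ty":-0.8,"tz":0,"spin":0.7},{"grip":-1,"tx":0,"ty":0,"tz":1.2,"spin":0},{"grip":-1,"tx":0,"ty":0,"tz":1.2,"spin":0},{"grip":-1,"tx":0,"ty":0,"tz":1.2,"spin":0},{"grip":-1,"tx":0,"ty":0,"tz":0,"spin":0},{"grip":-1,"tx":0,"ty":0,"tz":0,"spin":0},{"grip":-1,"tx":0,"ty":0,"tz":0,"spin":0}]'; python3 -c "from h import *;rel()"
```

```text
clock: 2.82
tool_pos: [0.4421, 0.1573, 0.0584]
eef_rot: [0.031, 1.0, 0.0, 0.0]
contact_force: [-0.2, -0.4, -0.6]
opening: 0.006
finger_force: 0.0
t2.82 fix x -86.3 y 57.5 z 58.4 spin err 0.04 F [-0.2 -0.4 -0.6] tilt [-0.001  0.    -1.   ]
```

```bash
python3 -m creep '[{"grip":-1,"tx":0,"ty":0,"tz":0.5,"spin":0},{"grip":-1,"tx":0,"ty":0,"tz":0.5,"spin":0},{"grip":-1,"tx":0,"ty":0,"tz":0.4,"spin":0},{"grip":-1,"tx":0,"ty":0,"tz":0.4,"spin":0},{"grip":-1,"tx":0,"ty":0,"tz":0.3,"spin":0},{"grip":-1,"tx":0,"ty":0,"tz":0.3,"spin":0},{"grip":-1,"tx":0,"ty":0,"tz":0,"spin":0},{"grip":-1,"tx":0,"ty":0,"tz":0,"spin":0}]'; python3 -c "from h import *;rel()"
```

```text
clock: 3.48
tool_pos: [0.4423, 0.1577, 0.0337]
eef_rot: [0.031, 1.0, 0.0, 0.001]
contact_force: [2.3, 0.2, 6.1]
opening: 0.006
finger_force: 2.8
t3.48 fix x -85.9 y 57.3 z 33.7 spin err 0.01 F [2.3 0.2 6.1] tilt [-0.001  0.    -1.   ]
```

```bash
python3 -m creep '[{"grip":-1,"tx":0,"ty":0.4,"tz":0,"spin":0},{"grip":-1,"tx":0,"ty":0.4,"tz":0,"spin":0},{"grip":-1,"tx":0,"ty":0.4,"tz":0,"spin":0},{"grip":-1,"tx":0,"ty":0.4,"tz":0,"spin":0},{"grip":-1,"tx":0,"ty":0,"tz":0,"spin":0}]'; cat >> h.py <<'E'
def heights():
    for n in("top","scene"):
        p,d=optics.snapshot(n);W=cloud(n,d)
        D=(W[...,:2]-O)*1000; X=D@ex;Y=D@ey;Z=W[...,2]*1000
        m=(d>0)&(X>20)&(X<57)&(Y>47)&(Y<67)&(Z<60); l=(d>0)&(Y>-15)&(Y<20)&(Z>62)&(Z<76)&(X>-130)&(X<100)
        k=(d>0)&(abs(X-30)<3)&(abs(Y)<3); b=(d>0)&(abs(X-126)<12)&(abs(Y)<25)
        print(n,"bar z",np.median(Z[m]).round(1),"lug x (front edge, mid)",np.percentile(X[l],[95,50]).round(1) if l.sum()>5 else None,"pin z",np.median(Z[k]).round(1),"dock z",np.median(Z[b]).round(1),m.sum())
    return p
E
python3 -c "from h import *;rel();heights()"
```

```text
clock: 3.9
tool_pos: [0.4416, 0.172, 0.0336]
eef_rot: [0.031, 1.0, -0.002, -0.001]
contact_force: [-1.4, -1.5, 5.5]
opening: 0.002
finger_force: 2.9
t3.90 fix x -71.7 y 58.9 z 33.6 spin err 0.04 F [-1.4 -1.5  5.5] tilt [ 0.002 -0.003 -1.   ]
top bar z 32.4 lug x (front edge, mid) [-48.  -51.8] pin z 22.3 dock z 55.5 153
scene bar z 32.4 lug x (front edge, mid) [-47. -50.] pin z 22.0 dock z 55.6 278
```

```bash
python3 -m creep '[{"grip":-1,"tx":-0.1,"ty":0.6,"tz":0,"spin":0},{"grip":-1,"tx":0,"ty":0.7,"tz":0,"spin":0},{"grip":-1,"tx":0,"ty":0.7,"tz":0,"spin":0},{"grip":-1,"tx":0,"ty":0.7,"tz":0,"spin":0},{"grip":-1,"tx":0,"ty":0.6,"tz":0,"spin":0},{"grip":-1,"tx":0,"ty":0,"tz":0,"spin":0},{"grip":-1,"tx":0,"ty":0,"tz":0,"spin":0}]';python3 -c "from h import *;rel();heights()"
```

```text
clock: 4.58
tool_pos: [0.4445, 0.2055, 0.0336]
eef_rot: [0.031, 1.0, -0.001, -0.001]
contact_force: [-1.0, -1.9, 6.0]
opening: 0.01
finger_force: 2.9
t4.58 fix x -38.1 y 58.0 z 33.6 spin err -0.01 F [-1.  -1.9  6. ] tilt [ 0.002 -0.002 -1.   ]
top bar z 35.7 lug x (front edge, mid) None pin z 48.4 dock z 55.4 37
scene bar z 32.3 lug x (front edge, mid) [-11.9 -14.7] pin z 49.7 dock z 55.5 289
```

```bash
python3 -m creep '[{"grip":-1,"tx":0,"ty":0.6,"tz":0,"spin":0},{"grip":-1,"tx":0,"ty":0.7,"tz":0,"spin":0},{"grip":-1,"tx":0,"ty":0.7,"tz":0,"spin":0},{"grip":-1,"tx":0,"ty":0.7,"tz":0,"spin":0},{"grip":-1,"tx":0,"ty":0.7,"tz":0,"spin":0},{"grip":-1,"tx":0,"ty":0.6,"tz":0,"spin":0},{"grip":-1,"tx":0,"ty":0.5,"tz":0,"spin":0},{"grip":-1,"tx":0,"ty":0,"tz":0,"spin":0}]';python3 -c "from h import *;rel()"; python3 -m creep '[{"grip":-1,"tx":0,"ty":0.5,"tz":0,"spin":0},{"grip":-1,"tx":0,"ty":0.3,"tz":0,"spin":0},{"grip":-1,"tx":0,"ty":0.3,"tz":0,"spin":0},{"grip":-1,"tx":0,"ty":0,"tz":0,"spin":0},{"grip":-1,"tx":0,"ty":0,"tz":0,"spin":0}]';python3 -c "from h import *;rel();heights()"
```

```text
clock: 5.35
tool_pos: [0.4474, 0.25, 0.0335]
eef_rot: [0.031, 1.0, -0.002, -0.001]
contact_force: [-1.0, -1.8, 4.9]
opening: 0.003
finger_force: 2.9
t5.35 fix x 6.5 y 57.9 z 33.5 spin err 0.0 F [-1.  -1.8  4.9] tilt [ 0.002 -0.003 -1.   ]
clock: 5.77
tool_pos: [0.448, 0.2601, 0.0335]
eef_rot: [0.031, 1.0, -0.002, -0.001]
contact_force: [-0.8, -2.9, 4.9]
opening: 0.003
finger_force: 2.9
t5.77 fix x 16.6 y 57.9 z 33.5 spin err 0.04 F [-0.8 -2.9  4.9] tilt [ 0.002 -0.004 -1.   ]
top bar z nan lug x (front edge, mid) [39.2 35.1] pin z 376.1 dock z 55.6 0
scene bar z 10.7 lug x (front edge, mid) [41.1 37.4] pin z 222.5 dock z 55.6 4
  return _methods._mean(a, axis=axis, dtype=dtype,
  ret = ret.dtype.type(ret / rcount)
```

```bash
python3 -m creep '[{"grip":-1,"tx":0,"ty":0.2,"tz":0,"spin":0},{"grip":-1,"tx":0,"ty":0.2,"tz":0,"spin":0},{"grip":-1,"tx":0,"ty":0,"tz":0,"spin":0},{"grip":-1,"tx":0,"ty":0,"tz":0,"spin":0}]';python3 -c "from h import *;rel()"
```

```text
clock: 6.2
tool_pos: [0.4483, 0.2635, 0.0335]
eef_rot: [0.032, 0.999, -0.002, -0.001]
contact_force: [-0.4, -4.5, 4.9]
opening: 0.004
finger_force: 3.1
t6.20 fix x 20.1 y 57.9 z 33.5 spin err 0.07 F [-0.4 -4.5  4.9] tilt [ 0.002 -0.005 -1.   ]
```

```bash
python3 -m creep '[{"grip":-1,"tx":0,"ty":0.2,"tz":0,"spin":0},{"grip":-1,"tx":0,"ty":0.2,"tz":0,"spin":0},{"grip":-1,"tx":0,"ty":0,"tz":0,"spin":0},{"grip":-1,"tx":0,"ty":0,"tz":0,"spin":0}]';python3 - <<'E'
from h import *
rel()
p=heights()
c=p[150:350,200:440,::-1]; cv2.imwrite('pics/s2.png',cv2.resize(c,(720,600),interpolation=cv2.INTER_CUBIC))
E
```

```text
clock: 6.53
tool_pos: [0.4483, 0.2651, 0.0335]
eef_rot: [0.032, 0.999, -0.004, -0.002]
contact_force: [-1.8, -7.6, 7.4]
opening: 0.006
finger_force: 6.1
t6.53 fix x 21.7 y 58.0 z 33.5 spin err 0.16 F [-1.8 -7.6  7.4] tilt [ 0.003 -0.009 -1.   ]
top bar z nan lug x (front edge, mid) [43.  39.2] pin z 22.2 dock z 55.4 0
scene bar z 33.4 lug x (front edge, mid) [45.5 42.2] pin z nan dock z 55.5 3
  return _methods._mean(a, axis=axis, dtype=dtype,
  ret = ret.dtype.type(ret / rcount)
```

View pics/s2.png

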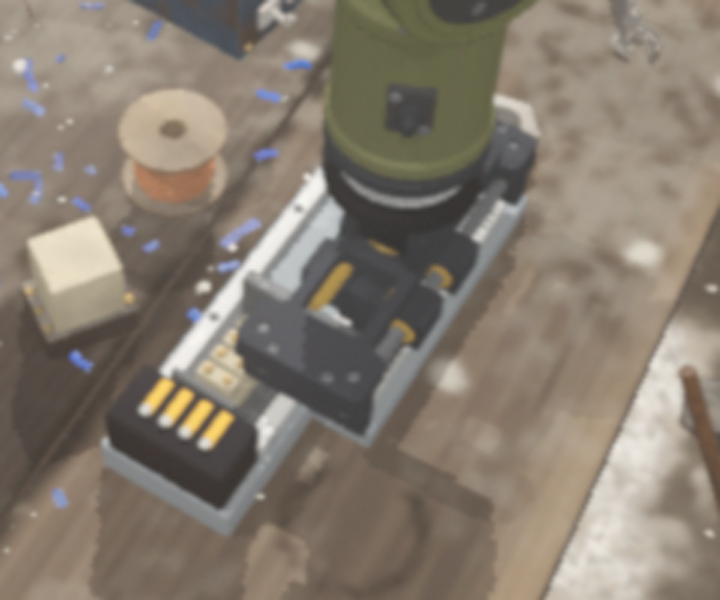

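The carrier appears to be at the dock: front plate against the dock at crop (255, 440), force rising. One more nudge will confirm the hard stop.

```bash
python3 -m creep '[{"grip":-1,"tx":0,"ty":0.2,"tz":0,"spin":0},{"grip":-1,"tx":0,"ty":0.2,"tz":0,"spin":0},{"grip":-1,"tx":0,"ty":0,"tz":0,"spin":0},{"grip":-1,"tx":0,"ty":0,"tz":0,"spin":0}]';python3 - 2>/dev/null <<'E'
from h import *
rel()
p=heights()
E
```

```text
clock: 6.97
tool_pos: [0.4481, 0.2652, 0.0334]
eef_rot: [0.034, 0.999, -0.008, -0.003]
contact_force: [-2.3, -12.6, 10.6]
opening: 0.006
finger_force: 9.6
t6.97 fix x 21.8 y 58.2 z 33.4 spin err 0.3 F [ -2.3 -12.6  10.6] tilt [ 0.005 -0.015 -1.   ]
top bar z nan lug x (front edge, mid) [42.9 39.1] pin z 22.1 dock z 55.4 0
scene bar z 34.2 lug x (front edge, mid) [46.2 42.8] pin z nan dock z 55.5 4
```

```bash
python3 -m creep '[{"grip":-1,"tx":0,"ty":-0.4,"tz":0,"spin":0},{"grip":-1,"tx":0,"ty":-0.4,"tz":0,"spin":0},{"grip":-1,"tx":0,"ty":-0.3,"tz":0,"spin":0},{"grip":-1,"tx":0,"ty":0,"tz":0,"spin":0},{"grip":-1,"tx":0,"ty":0,"tz":0,"spin":0}]';python3 - 2>/dev/null <<'E'
from h import *
rel()
p=heights()
E
```

```text
clock: 7.48
tool_pos: [0.4486, 0.2641, 0.0339]
eef_rot: [0.031, 1.0, 0.001, -0.0]
contact_force: [-1.2, 1.0, 5.8]
opening: 0.008
finger_force: 2.8
t7.48 fix x 20.7 y 57.6 z 33.9 spin err -0.05 F [-1.2  1.   5.8] tilt [ 0.001  0.001 -1.   ]
top bar z nan lug x (front edge, mid) [42.8 39.1] pin z 20.1 dock z 55.6 0
scene bar z 22.0 lug x (front edge, mid) [45.7 42.1] pin z nan dock z 55.6 6
```

Unloaded, with the carrier still home. Back off a little more, then raise slowly.

```bash
python3 -m creep '[{"grip":-1,"tx":0,"ty":-0.2,"tz":0,"spin":0},{"grip":-1,"tx":0,"ty":0,"tz":0,"spin":0},{"grip":-1,"tx":0,"ty":0,"tz":-0.4,"spin":0},{"grip":-1,"tx":0,"ty":0,"tz":-0.4,"spin":0},{"grip":-1,"tx":0,"ty":0,"tz":-0.4,"spin":0},{"grip":-1,"tx":0,"ty":-0.2,"tz":-0.5,"spin":0},{"grip":-1,"tx":0,"ty":-0.3,"tz":-0.6,"spin":0},{"grip":-1,"tx":0,"ty":-0.3,"tz":-1.0,"spin":0}]';python3 -c "from h import *;rel()"
```

```text
clock: 8.25
tool_pos: [0.4478, 0.2513, 0.0666]
eef_rot: [0.031, 1.0, -0.002, -0.001]
contact_force: [0.9, 0.3, 0.5]
opening: 0.007
finger_force: 0.0
t8.25 fix x 7.9 y 57.6 z 66.6 spin err 0.05 F [0.9 0.3 0.5] tilt [ 0.002 -0.003 -1.   ]
```

```bash
python3 -m creep '[{"grip":-1,"tx":0,"ty":0,"tz":-2.5,"spin":0},{"grip":-1,"tx":0,"ty":0,"tz":-3.5,"spin":0},{"grip":-1,"tx":0,"ty":0,"tz":-3.5,"spin":0},{"grip":-1,"tx":0,"ty":-2.0,"tz":-3.5,"spin":0},{"grip":-1,"tx":0,"ty":-3.5,"tz":0,"spin":0},{"grip":-1,"tx":0,"ty":-3.5,"tz":0,"spin":0},{"grip":-1,"tx":0,"ty":-3.5,"tz":0,"spin":0},{"grip":-1,"tx":0,"ty":0,"tz":0,"spin":0}]';python3 - 2>/dev/null <<'E'
from h import *
rel()
p=heights()
p,d=optics.snapshot("top")
c=p[210:310,180:380,::-1]; cv2.imwrite('pics/end.png',cv2.resize(c,(800,400),interpolation=cv2.INTER_CUBIC))
E
```

```text
clock: 8.92
tool_pos: [0.4388, 0.1185, 0.1969]
eef_rot: [0.037, 0.999, -0.004, -0.002]
contact_force: [-0.4, -0.6, -0.9]
opening: 0.002
finger_force: 0.0
t8.92 fix x -125.3 y 58.4 z 196.9 spin err 0.64 F [-0.4 -0.6 -0.9] tilt [ 0.004 -0.009 -1.   ]
top bar z 46.9 lug x (front edge, mid) [44.4 40.2] pin z 30.3 dock z 55.4 158
scene bar z 45.8 lug x (front edge, mid) [46.5 43.6] pin z nan dock z 55.6 281
```

View pics/end.png

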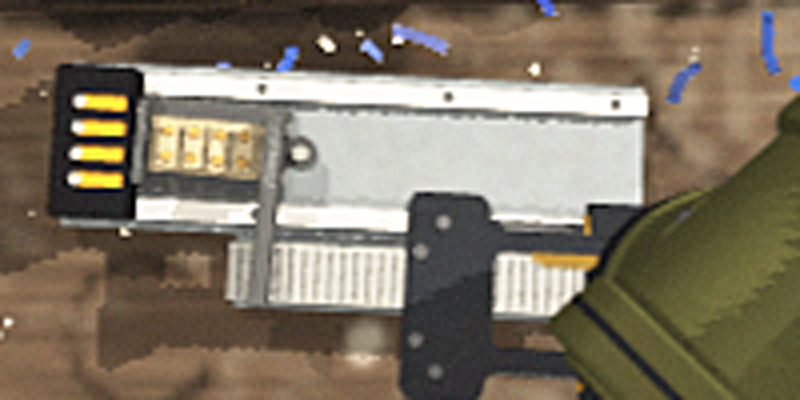

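The final view shows the carrier against the dock (crop x ≈ 140). The pin is up behind its rear end at crop (300, 152), the bar is fully up, and the robot is clear.

```bash
python3 -m creep '[{"grip":-1,"tx":0,"ty":0,"tz":0,"spin":0},{"grip":-1,"tx":0,"ty":0,"tz":0,"spin":0},{"grip":-1,"tx":0,"ty":0,"tz":0,"spin":0}]' && python3 -c "from plant import workorder;print(workorder.finish_job())"
```

```text
clock: 9.32
tool_pos: [0.4408, 0.1297, 0.1967]
eef_rot: [0.03, 1.0, 0.0, -0.0]
contact_force: [0.0, -1.1, -0.2]
opening: 0.004
finger_force: 0.0
the job is handed in; nothing more can be done
None
```

The job is handed in at about 9.3 s: the carrier is home against the dock, the bar has sprung up so the pin stands behind the carrier and locks it, and the robot is clear; the hand-in call returned no verdict.

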